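# Magnetise the T-handle driver

## Task

Make the T-handle driver's tip magnetic for the next luggage screws: first twist the magnetiser's spring-return switch clockwise to its stop and let it spring back, then take the driver from its rack and dip its tip well into the steel pot, driver upright, and keep it there for a moment without pressing hard on the pot. Then hang the driver back in its rack as it was, its bar lying across both side walls, and leave the other things on the table where they are.

Things in the scene. Friction and masses are not known exactly. Their poses are not given: they have to be found in the camera images.
- magnetiser: fixed grey console, 120 (x) x 250 (y) x 50 high, long axis y; origin at the centre of its underside, z up. On top at y = +75 mm stands the open steel pot, at y = -75 mm the switch
- pot_rim (a point): centre of the mouth of the round steel pot on the console, 102 mm above the table; mouth 70 mm inside, 80 mm outside diameter, inner floor 47 mm below the mouth, inside diameter 62 mm near the floor
- switch (a joint): angle of the spring-return switch, rad: 0 at rest, grows clockwise seen from above, stop at 1.2; the spring (about 0.08 N m at the stop) returns it to 0
- switch_grip (a point): point on the switch's vertical axis at the height to grip, 86 mm above the table, 36 mm above the console's top. The switch is a black upright bar 56 long, 14 wide, its top 14 mm above this point and its foot 24 mm below it on a 54 mm disc. The bar's length is this point's x axis (the console's x at rest); the point turns with the switch
- rack: fixed steel rack: base plate 100 (x) x 130 (y) x 12, two upright side walls 80 long (x), 18 thick, tops at 125 mm, at y = +-42 mm (clear gap between them 66 mm), open at both x ends; origin at the centre of its underside, z up
- rack_rest (a point): point midway between the tops of the rack's two walls, at their height (125 mm above the table)
- driver: loose T-handle driver, about 0.25 kg: black crossbar 20 (x) x 125 (y) x 24 high (z), steel shank 10 mm thick straight down from its middle (18 mm thick collar to 26 mm below the origin). Origin at the crossbar's centre, 12 mm above its underside; z up. It starts hanging in the rack, bar across both wall tops, shank between the walls; the bar's middle can be pinched across x from above
- driver_tip (a point): free end of the driver's shank, 102 mm below the crossbar's centre
- wheel: bystander: luggage wheel lying flat, 68 mm diameter, 26 high; origin at the centre of its underside
- bracket: bystander: black wheel bracket, 70 x 80 x 58 high; origin at the centre of its underside
- handle: bystander: black carry handle, 26 (x) x 180 (y) x 46 high; origin at the centre of its underside
- tub: bystander: empty white plastic tub, 110 (x) x 150 (y) x 85 high; origin at the centre of its underside
- bottle: bystander: white bottle, 54 mm diameter, 130 high; origin at the centre of its underside
- airtool: bystander: air screwdriver lying along its x axis, from -90 to +120 mm, 40 wide, 48 high; origin on the table under it

How it is judged (in metres and radians):
On the way, in this order (a step that is already met when the one before it is completed fails the run):
1. the switch is twisted clockwise to its stop (value of joint switch above 1.08 rad), for 0.05 s.
2. the switch has sprung back (value of joint switch below 0.15 rad), for 0.1 s.
3. the held driver's tip is inside the pot, at least 15 mm below its mouth, with the driver within about 25 degrees of upright, for 0.3 s (horizontal distance between driver_tip and pot_rim below 0.036 m and z of driver_tip in the frame of pot_rim below -0.015 m and angle between driver's own z axis and vertical below 0.45 rad and contact force between the fingers and driver above 0.5 N), for 0.3 s.
At the end, for the whole second after the job is handed in: the driver hangs released and at rest in its rack: crossbar across both wall tops (its centre within 34 mm of the middle of the rack in plan and 7 to 18 mm above the wall tops, tilt under 0.15 rad, within 0.4 rad of square to the walls); the switch is back within 0.15 rad of rest (horizontal distance between driver and rack_rest below 0.034 m and z of driver in the frame of rack_rest between 0.007 and 0.018 m and angle between driver's own z axis and vertical below 0.15 rad and angle between the y axis of driver and the y axis of rack, either way round below 0.4 rad and linear speed of driver below 0.02 m/s and contact force between the fingers and driver below 0.1 N and value of joint switch below 0.15 rad); the robot touches nothing.
It fails at once if the driver is pressed on the magnetiser or its pot with more than 20 N (contact force between driver and magnetiser above 20 N).
It fails at once if another loose thing on the table (wheel, bracket, handle, tub, bottle, air screwdriver) is moved by more than 30 mm (distance of any of wheel, bracket, handle, tub, bottle, airtool from where it was at the start of the episode above 0.03 m).
It also fails if it takes over 72 s, if anything falls off the work surface, if the arm or the gripper's body presses on something with over 40 N, if the wrist force passes 120 N, or if a joint passes its speed limit or range.

## Robot

A 6-joint arm with a two-finger parallel gripper is mounted at the origin on the work surface. World frame = base frame: x ahead of the robot, y to its left, z up, the work surface at z = 0. Lengths are in mm, angles in rad, forces in N, time in s.
With the tool pointing down it reaches from about 275 to 750 mm from the base axis. Payload 10.2 kg.
Tool frame: the origin (TCP) lies midway between the tips of the shut fingers; the grasp point (between the pads) lies 19 mm behind it; z points along the fingers, y is the line along which they close (so a half turn about z gives the same grasp; the last joint's range is limited). The gripper opens to 85 mm and grips with 20 to 120 N. Pads are 22 mm wide; open, the fingers measure 114 mm over their backs; the gripper's body (76 mm by 85 mm) begins 54 mm behind the grasp point. The pads swing forward as they close: fully open they stand 13 mm farther back than shut.
Start: joints at [0.912, 0.313, 1.498, -0, 1.331, -0.223], TCP at [221.634, 475.93, 231.294] pointing down, gripper open.
Joint ranges: [-2.94, 2.94], [-0.97, 2.17], [0.19, 2.56], [-1.23, 4.37], [0.02, 3.11], [-2.88, 2.88]. Speed limits (rad/s): [2.39, 2.39, 3.01, 3.14, 3.14, 3.14].

## Interface

Orientations are given as a unit quaternion [w, x, y, z].
In Python, from rig import ctrl gives the robot as it stands.
- The arm moves only by the tool arm_command, never from a script. Its argument "increments" is a list of rows, each an object with "dr": the turn, a rotation vector about the tool's x, y, z in units of pi/4 rad (1.0 is pi/4 rad), a list of three; "offset": the shift along the tool's x, y, z in units of 120 mm (1.0 is 120 mm), a list of three; "hand": the opening, from -1 (shut) to 1 (fully open). A call has 1 to 8 rows; each row shifts and turns the commanded pose from where the row before left it, along the tool's axes as they then stand; what a row does not reach is not made up. A row lasts 1/10 s, in which the tool goes at most 50 mm and 8.59 degrees, less where a joint would pass 70% of its speed; a pose out of reach is approached as far as the arm can. A call with a number of a shift or a turn outside -1 to 1 is refused whole. A call with a gripper value outside its range is refused whole. The fingers move at their own pace and stop on an object; "grip_force" is the grip in N (left out, the last holds). Time passes only in rows, so rows that do not move let the fingers close. It gives the time, the measured TCP pose, the force, the opening and the grip force at its end, in the units of the state.
- ctrl.sense(): the state, without advancing time (a new reading comes with each control period).
- ctrl.capture(name): name is "scene" or "side" or "wrist"; returns the picture (384x512x3 uint8, red, green, blue); there is no depth.
- ctrl.camera_info(name): a dict with "K" (3x3 intrinsics, pixels), "dist" ([k1, k2, p1, p2, k3] as OpenCV has them; the pictures are not rectified), "R" (3x3) and "t" (3): a world point X has camera coordinates R X + t. Camera axes: x right, y down, z forward; pixel columns grow to the right and rows downward; lengths in mm; the calibration is good to about 2 mm. A picture is of the moment at which its call begins: read the wrist's pose just before it. camera_info takes no time and is no camera call; for the wrist camera it gives the pose at the moment of the call.
- ctrl.finish_job(): hands the job in; it is judged then, once.
The state is a dict: "time_s": time; "joints": joint angles; "dq": joint speeds; "tau": joint torques, N m; "eef_pos": TCP position; "ee_rot": TCP orientation; "force": force on the tool from outside, world axes, zero at the start; "wrist_torque": the same for the moment, N m; "grip_width": opening from 0.0 (shut) to 1.0 (fully open); "grip_force": force on a finger pad.
Only numpy, scipy, OpenCV 4.12 (cv2) and the standard library are available. Lean on these libraries where they do the work, as an engineer would, in place of code of your own. Each camera call takes 0.05 s, during which the arm holds its last target. There are 200 camera calls.

## Working session

There is one attempt and no reset: what is moved stays moved. The work goes in short steps, Python scripts to look and compute and a tool call to move; the robot and the scene stay as the last step left them, time stands still between calls to the robot, and variables do not carry over. Pictures are saved under pics/ and viewed, at most 12 in all, crops included, and the job is handed in when it is done.

Besides the shell and the picture viewer there is one more tool, called after ">>>" as name(argument=value, ...) on one line, values as JSON. arm_command: Moves the arm, as the interface text tells. Shifts and turns lie within -1 to 1; 1 stands for 120 mm of shift or pi/4 rad of turn. Its arguments: {"type":"object","properties":{"increments":{"type":"array"},"grip_force":{"type":"number"}},"required":["increments"]}

```bash
ls; mkdir -p pics
python3 - <<'E'
from rig import ctrl
import cv2
s=ctrl.sense();print(s)
for n in("scene","side"):
    cv2.imwrite(f"pics/{n}0.png",ctrl.capture(n)[:,:,::-1]); c=ctrl.camera_info(n);print(n,c)
E
```

```text
pics
{'time_s': 0.0, 'joints': array([ 9.11591553e-01,  3.13439493e-01,  1.49845973e+00, -8.84947544e-06,
        1.33101874e+00, -2.23391933e-01]), 'dq': array([ 0.00058324, -0.00060149, -0.00082475, -0.0011072 ,  0.00097441,
       -0.00075774]), 'tau': array([-1.34139569e-03, -4.12260926e+01, -2.59744745e+01, -2.37601716e-04,
        4.01241836e-03, -1.84146040e-05]), 'eef_pos': array([221.46640355, 475.70280651, 230.73193752]), 'ee_rot': array([-2.79143036e-04,  2.16184951e-01,  9.76352205e-01, -6.01006097e-04]), 'force': array([ 0.62438215, -0.58945028, -0.1084263 ]), 'wrist_torque': array([ 0.01377628, -0.04604179,  0.01128928]), 'grip_force': 0.0, 'grip_width': 0.9984644638565304}
scene {'K': array([[408.46395198,   0.        , 248.64317658],
       [  0.        , 408.46395198, 188.45944911],
       [  0.        ,   0.        ,   1.        ]]), 'dist': array([0.01447326, 0.        , 0.        , 0.        , 0.        ]), 'R': array([[-0.4254138 ,  0.90482547,  0.01771922],
       [ 0.66207224,  0.32450977, -0.6755396 ],
       [-0.6169955 , -0.27565247, -0.73711076]]), 't': array([ 233.94270897, -268.71529141, 1582.2654964 ])}
side {'K': array([[372.23932264,   0.        , 248.96029768],
       [  0.        , 372.23932264, 194.90297519],
       [  0.        ,   0.        ,   1.        ]]), 'dist': array([-0.07150737,  0.        ,  0.        ,  0.        ,  0.        ]), 'R': array([[ 0.93368987, -0.35796908, -0.00902082],
       [-0.27271717, -0.6945506 , -0.66575131],
       [ 0.23205297,  0.62406539, -0.74611917]]), 't': array([-511.62513622,  188.07885004,  856.14255185])}
```

View pics/scene0.png

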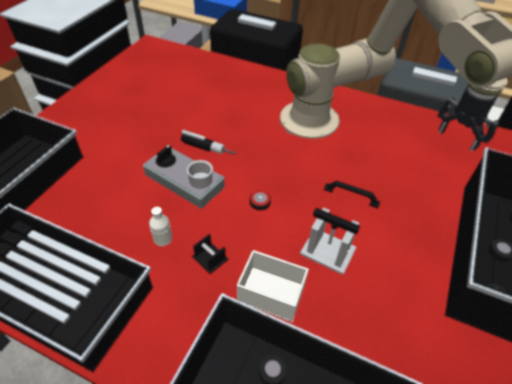

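View pics/side0.png

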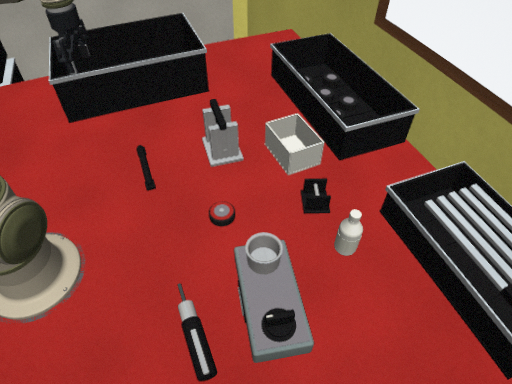

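The scene picture shows the pot at (200,173), switch at (166,155), and driver bar from (317,212) to (356,228). In the side picture the pot is at (263,248), switch at (279,318), and bar from (214,103) to (222,126).

```bash
cat > h.py <<'E'
import numpy as np, cv2
from rig import ctrl
def ray(c,p):
    n=cv2.undistortPoints(np.array([[p]],float),c['K'],c['dist'])[0,0]
    R=np.array(c['R']);t=np.array(c['t'])
    d=R.T@np.r_[n,1]; return -R.T@t, d/np.linalg.norm(d)
def plane(c,p,z):
    o,d=ray(c,p); return o+d*(z-o[2])/d[2]
def tri(c1,p1,c2,p2):
    o1,d1=ray(c1,p1);o2,d2=ray(c2,p2)
    s=np.linalg.lstsq(np.c_[d1,-d2],o2-o1,rcond=None)[0]
    a,b=o1+d1*s[0],o2+d2*s[1]; return (a+b)/2,np.linalg.norm(a-b)
def proj(c,X):
    return cv2.projectPoints(np.array(X,float).reshape(-1,1,3),cv2.Rodrigues(np.array(c['R']))[0],np.array(c['t']),c['K'],c['dist'])[0][:,0]
E
python3 - <<'E'
from h import *
np.set_printoptions(precision=1,suppress=True)
a,b=ctrl.camera_info("scene"),ctrl.camera_info("side")
for n,p,q,z in [("pot",(200,168),(263,243),102),("sw",(165,152),(279,315),95),("bar1",(317,212),(214,103),145),("bar2",(356,228),(222,126),145)]:
    print(n,tri(a,p,b,q),plane(a,p,z),plane(b,q,z))
for n,q,z in [("bottle",(347,250),0),("bracket",(316,212),0),("tub",(295,165),0),("wheel",(222,220),0),("air",(203,375),20),("airtip",(181,285),25),("h1",(141,150),46),("h2",(150,187),46)]: print(n,plane(b,q,z))
for n,q,z in [("cA",(236,247),50),("cB",(254,356),50),("cC",(311,345),50)]: print(n,plane(b,q,z))
E
```

```text
pot (array([ 512.2, -181.3,  109.4]), np.float64(2.3216290835840794)) [ 506.9 -186.1  102. ] [ 513.5 -175.7  102. ]
sw (array([ 482.6, -329.9,   89.5]), np.float64(0.689533353495122)) [ 487.1 -325.7   95. ] [ 481.6 -332.3   95. ]
bar1 (array([553.7, 213.2, 179.6]), np.float64(47.70374335789976)) [551.1 197.5 145. ] [554.4 292.5 145. ]
bar2 (array([546.8, 286.2,  92.9]), np.float64(61.92507760001447)) [557.5 304.6 145. ] [542.6 182.8 145. ]
bottle [ 723.6 -205.5    0. ]
bracket [708.9 -72.2   0. ]
tub [735. 109.   0.]
wheel [470.6  -7.3   0. ]
air [ 316.7 -361.7   20. ]
airtip [ 325.5 -165.1   25. ]
h1 [322.2 288.5  46. ]
h2 [318.9 131.5  46. ]
cA [ 466.7 -131.    50. ]
cB [ 415.8 -372.    50. ]
cC [ 523.9 -392.4   50. ]
```

```bash
cat >> h.py <<'E'
from scipy.spatial.transform import Rotation as Rn
def tool():
    s=ctrl.sense();q=np.array(s['ee_rot']);return np.array(s['eef_pos']),Rn.from_quat(q[[1,2,3,0]]).as_matrix(),s
def go(target,yaw=None):
    """units: turn about tool z first, then shift in turned tool axes; yaw = world angle of tool y"""
    p,R,s=tool(); y0=np.arctan2(R[1,1],R[0,1])
    if yaw is None: yaw=y0
    d=(yaw-y0+np.pi/2)%np.pi-np.pi/2
    R2=R@Rn.from_rotvec([0,0,-d]).as_matrix()
    print("yaw0",y0,"q6",s['joints'][5],"turn z units",-d/(np.pi/4),"shift units",R2.T@(np.array(target)-p)/120,"tcp",p,"tilt",R[:,2])
np.set_printoptions(precision=4,suppress=True)
E
python3 - <<'E'
from h import *
p,R,s=tool(); c=ctrl.camera_info("wrist")
Rc=np.array(c['R']);o=-Rc.T@c['t']
print("cam in tool",R.T@(o-p),"axes",(R.T@Rc.T).T,c['K'],c['dist'])
go([450,-250,231],1.37)
E
```

```text
cam in tool [  79.5814    0.2289 -141.8171] axes [[-0.0001  1.      0.0006]
 [-0.9504  0.0001 -0.311 ]
 [-0.311  -0.0006  0.9504]] [[273.3477   0.     259.8752]
 [  0.     273.3477 189.6962]
 [  0.       0.       1.    ]] [-0.0189  0.      0.      0.      0.    ]
yaw0 1.1350237959340357 q6 -0.2234223409456779 turn z units -0.29918099508854523 shift units [-3.0723 -5.5466  0.0024] tcp [221.4826 475.7494 230.7975] tilt [-0.0007 -0.0009 -1.    ]
```

Run:
```python
from h import *
go([540,240,250],1.37)
```

```text
yaw0 1.1350237959340357 q6 -0.2234223409456779 turn z units -0.29918099508854523 shift units [-2.9927 -1.3959 -0.1602] tcp [221.4826 475.7494 230.7975] tilt [-0.0007 -0.0009 -1.    ]
```

>>> arm_command(increments=[{"dr": [0, 0, -0.15], "offset": [0, 0, -0.08], "hand": 1}, {"dr": [0, 0, -0.15], "offset": [0, 0, -0.08], "hand": 1}, {"dr": [0, 0, 0], "offset": [-0.33, -0.155, 0], "hand": 1}, {"dr": [0, 0, 0], "offset": [-0.33, -0.155, 0], "hand": 1}, {"dr": [0, 0, 0], "offset": [-0.33, -0.155, 0], "hand": 1}, {"dr": [0, 0, 0], "offset": [-0.33, -0.155, 0], "hand": 1}, {"dr": [0, 0, 0], "offset": [-0.33, -0.155, 0], "hand": 1}, {"dr": [0, 0, 0], "offset": [-0.33, -0.155, 0], "hand": 1}])

```text
time_s: 0.9
eef_pos: [433.4, 317.9, 250.3]
ee_rot: [-0.0, 0.1, 0.995, -0.0]
force: [-0.1, 1.0, -0.2]
grip_width: 0.998
grip_force: 0.0
```

>>> arm_command(increments=[{"dr": [0, 0, 0], "offset": [-0.33, -0.155, 0], "hand": 1}, {"dr": [0, 0, 0], "offset": [-0.33, -0.155, 0], "hand": 1}, {"dr": [0, 0, 0], "offset": [-0.33, -0.155, 0], "hand": 1}, {"dr": [0, 0, 0], "offset": [0, 0, 0], "hand": 1}, {"dr": [0, 0, 0], "offset": [0, 0, 0], "hand": 1}])

```text
time_s: 1.4
eef_pos: [537.8, 240.5, 249.8]
ee_rot: [-0.001, 0.101, 0.995, -0.0]
force: [-1.0, 0.5, -0.2]
grip_width: 1.0
grip_force: 0.0
```

Run:
```python
from h import *
import pickle
c=ctrl.camera_info("wrist");im=ctrl.capture("wrist")
pickle.dump((c,im),open("w1.pkl","wb"));cv2.imwrite("pics/w1.png",im[:,:,::-1])
go([480,-260,250],1.37);print(ctrl.sense()['time_s'])
```

```text
yaw0 1.3706735760953446 q6 -1.147493195054786 turn z units 0.0008576237209808734 shift units [-0.3663 -4.1883  0.0012] tcp [537.1741 241.2659 250.095 ] tilt [-0.0011  0.     -1.    ]
1.45
```

View pics/w1.png

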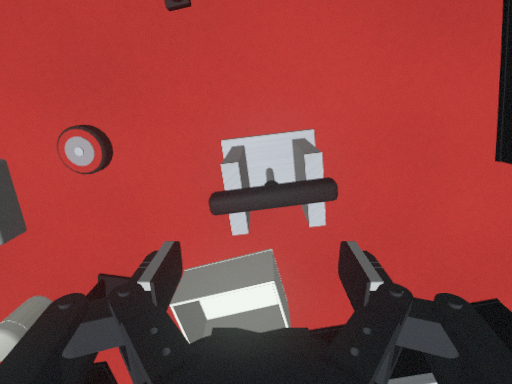

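The picture shows the driver bar from about (211,204) to (337,189), lying across the wall tops (left quad 222–248, right quad 304–326). I'll measure it with masks.

>>> arm_command(increments=[{"dr": [0, 0, 0], "offset": [-0.033, -0.38, 0], "hand": 1}, {"dr": [0, 0, 0], "offset": [-0.033, -0.38, 0], "hand": 1}, {"dr": [0, 0, 0], "offset": [-0.033, -0.38, 0], "hand": 1}, {"dr": [0, 0, 0], "offset": [-0.033, -0.38, 0], "hand": 1}, {"dr": [0, 0, 0], "offset": [-0.033, -0.38, 0], "hand": 1}, {"dr": [0, 0, 0], "offset": [-0.033, -0.38, 0], "hand": 1}, {"dr": [0, 0, 0], "offset": [-0.033, -0.38, 0], "hand": 1}, {"dr": [0, 0, 0], "offset": [-0.033, -0.38, 0], "hand": 1}])

```text
time_s: 2.25
eef_pos: [495.5, -123.1, 250.9]
ee_rot: [0.0, 0.099, 0.995, -0.0]
force: [0.5, 0.1, -0.6]
grip_width: 1.002
grip_force: 0.0
```

>>> arm_command(increments=[{"dr": [0, 0, 0], "offset": [-0.033, -0.38, 0], "hand": 1}, {"dr": [0, 0, 0], "offset": [-0.033, -0.38, 0], "hand": 1}, {"dr": [0, 0, 0], "offset": [-0.033, -0.38, 0], "hand": 1}, {"dr": [0, 0, 0], "offset": [0, 0, 0], "hand": 1}, {"dr": [0, 0, 0], "offset": [0, 0, 0], "hand": 1}])

```text
time_s: 2.75
eef_pos: [480.5, -258.5, 250.4]
ee_rot: [-0.0, 0.1, 0.995, 0.0]
force: [-0.3, 1.1, -0.3]
grip_width: 1.0
grip_force: 0.0
```

Run:
```python
from h import *
import pickle
c=ctrl.camera_info("wrist");im=ctrl.capture("wrist")
pickle.dump((c,im),open("w2.pkl","wb"));cv2.imwrite("pics/w2.png",im[:,:,::-1])
print(tool()[0])
c,im=pickle.load(open("w1.pkl","rb"))
roi=np.zeros(im.shape[:2],np.uint8);roi[140:240,200:345]=1
hsv=cv2.cvtColor(im,cv2.COLOR_RGB2HSV)
bar=((im.max(2)<70)&(roi>0)).astype(np.uint8)
bar=cv2.morphologyEx(bar,cv2.MORPH_OPEN,np.ones((9,9)))
ct=max(cv2.findContours(bar,0,2)[0],key=cv2.contourArea);r=cv2.minAreaRect(ct);print(r)
bx=cv2.boxPoints(r);e=sorted([(bx[i]+bx[(i+1)%4])/2 for i in range(4)],key=lambda p:p[0])
A,B=plane(c,e[0],137),plane(c,e[-1],137);print("bar",A,B,(A+B)/2,np.linalg.norm(A-B),np.arctan2(*(B-A)[1::-1]))
for n,q in dict(L=[(222,163),(239,160),(248,233),(231,236)],Rr=[(304,153),(322,152),(326,225),(309,227)]).items():
    P=np.array([plane(c,x,125) for x in q]);print(n,P[:,:2].tolist(),P.mean(0))
```

```text
[ 480.7774 -257.8026  250.5983]
((279.9294128417969, 193.37171936035156), (25.736650466918945, 113.59202575683594), 82.97159576416016)
bar [544.9087 202.2211 137.    ] [552.8809 313.6234 137.    ] [548.8948 257.9223 137.    ] 111.68719994386142 1.4993556824469565
L [[510.1649524436212, 207.64505156772415], [510.5997839803658, 224.9017287771307], [590.7997226030565, 216.51276368934182], [590.6536212264505, 197.6286985423922]] [550.5545 211.6721 125.    ]
Rr [[516.5554437478002, 289.11167196376687], [519.1006698797581, 306.61903388656646], [598.2560172293217, 300.4862740404374], [596.929057901447, 282.2620984896051]] [557.7103 294.6198 125.    ]
```

View pics/w2.png

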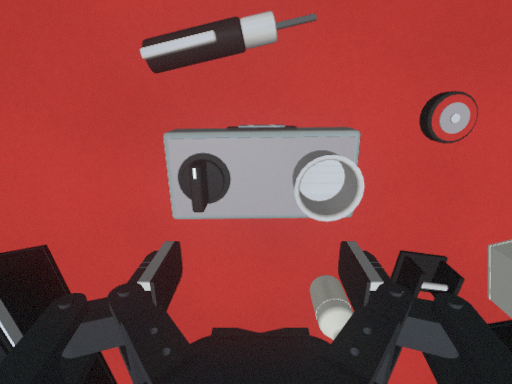

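The picture shows the switch disc at (204,179) with its bar near x=199, and the pot mouth at about (328,188). The bottle and bracket are beyond them, on the image's lower side.

Run:
```python
from h import *
import pickle
c,im=pickle.load(open("w2.pkl","rb"))
cv2.imwrite("pics/w2c.png",cv2.resize(im[120:230,155:375,::-1],None,fx=3.5,fy=3.5,interpolation=cv2.INTER_CUBIC))
g=im.max(2)
m=np.zeros(g.shape,np.uint8);m[145:222,170:240]=g[145:222,170:240]<75
ct=max(cv2.findContours(m,0,2)[0],key=cv2.contourArea);x,y,w,h=cv2.boundingRect(ct);print("dark",x,y,w,h)
rim=((g>165)&(np.indices(g.shape)[1]>285)&(np.indices(g.shape)[1]<370)&(np.indices(g.shape)[0]>140)&(np.indices(g.shape)[0]<228)&(im.min(2)>130)).astype(np.uint8)
ct=max(cv2.findContours(rim,0,1)[0],key=cv2.contourArea);h=cv2.convexHull(ct);e=cv2.fitEllipse(h);print("rim",e)
P=np.array([plane(c,p[0].astype(float),102)[:2] for p in h]);C,r=cv2.minEnclosingCircle(P.astype(np.float32));print("pot",C,r, plane(c,e[0],102))
print("disc",plane(c,(204,179),57))
K=np.array([plane(c,p,50) for p in [(166,137),(358,132),(173,218)]]);print(K,np.arctan2(*(K[1]-K[0])[1::-1]))
```

```text
dark 178 154 52 58
rim ((318.4928283691406, 174.97821044921875), (95.14471435546875, 98.9508285522461), 40.793521881103516)
pot (496.486572265625, -195.1704559326172) 56.216697692871094 [ 491.7315 -194.9971  102.    ]
disc [ 481.7759 -331.4093   57.    ]
[[ 421.5286 -365.5218   50.    ]
 [ 462.8408 -131.1006   50.    ]
 [ 528.5181 -389.3324   50.    ]] 1.3963567411406057
```

View pics/w2c.png

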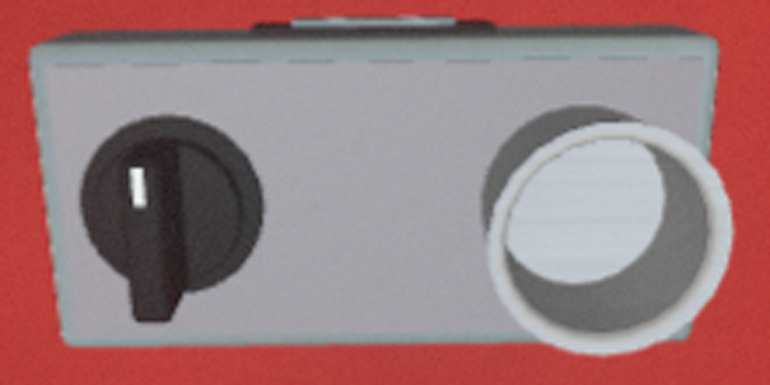

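The crop shows the pot rim's outer circle centred at pixel (329.4,188.1) and the switch disc at (204.3,178.3). The switch bar lies along the console's x axis.

Run:
```python
from h import *
import pickle
c,im=pickle.load(open("w2.pkl","rb"))
cr=lambda x,y:(155+x/3.5-.36,120+y/3.5-.36)
D=plane(c,cr(172.5,204),61);P=plane(c,cr(610.5,238.5),102)
print("disc",D,"pot",P,"dist",np.linalg.norm((P-D)[:2]),"yaw",np.arctan2(*(P-D)[1::-1]))
for a,b,z in [((80,204),(265,204),61),((172.5,115),(172.5,293),61),((488,238),(733,238),102),((610,122),(610,355),102)]:
    print("size",np.linalg.norm(plane(c,cr(*a),z)-plane(c,cr(*b),z)))
T=[plane(c,cr(x,y),100) for x,y in [(130,140),(135,322),(162,140),(170,322)]];print(np.mean(T,0),T,np.arctan2(*(T[1]-T[0])[1::-1]))
c1,_=pickle.load(open("w1.pkl","rb"))
A,B=plane(c1,(210.5,204),137),plane(c1,(337,189),137);print("bar",A,B,(A+B)/2,np.linalg.norm(A-B))
yaw=np.arctan2(*(P-D)[1::-1])
go([D[0],D[1],170],yaw)
go([D[0],D[1],67],yaw)
```

```text
disc [ 479.4544 -330.0752   61.    ] pot [ 508.7512 -185.385   102.    ] dist 147.62640470205142 yaw 1.371017802044367
size 66.63111238971334
size 66.60010805630903
size 78.31663047048045
size 78.36451854772164
[ 478.5154 -329.6605  100.    ] [array([ 447.8156, -327.3608,  100.    ]), array([ 507.072 , -342.5194,  100.    ]), array([ 449.8061, -317.6014,  100.    ]), array([ 509.368 , -331.1605,  100.    ])] -0.25044309563845873
bar [546.103  188.4992 137.    ] [555.6581 313.9933 137.    ] [550.8806 251.2462 137.    ] 125.85735868161763
yaw0 1.3719352957791473 q6 -2.0792059388547357 turn z units 0.0011681893051689418 shift units [-0.1087 -0.5928  0.6714] tcp [ 480.7774 -257.8026  250.5983] tilt [ 0.0001  0.0004 -1.    ]
yaw0 1.3719352957791473 q6 -2.0792059388547357 turn z units 0.0011681893051689418 shift units [-0.1088 -0.5931  1.5297] tcp [ 480.7774 -257.8026  250.5983] tilt [ 0.0001  0.0004 -1.    ]
```

>>> arm_command(increments=[{"dr": [0, 0, 0], "offset": [-0.054, -0.296, 0], "hand": 0.3}, {"dr": [0, 0, 0], "offset": [-0.054, -0.296, 0], "hand": 0.3}, {"dr": [0, 0, 0], "offset": [0, 0, 0.3], "hand": 0.3}, {"dr": [0, 0, 0], "offset": [0, 0, 0.3], "hand": 0.3}, {"dr": [0, 0, 0], "offset": [0, 0, 0.3], "hand": 0.3}, {"dr": [0, 0, 0], "offset": [0, 0, 0.1], "hand": 0.3}, {"dr": [0, 0, 0], "offset": [0, 0, 0], "hand": 0.3}, {"dr": [0, 0, 0], "offset": [0, 0, 0], "hand": 0.3}])

```text
time_s: 3.6
eef_pos: [480.1, -331.3, 132.4]
ee_rot: [0.001, 0.099, 0.995, -0.001]
force: [-0.4, -0.2, 0.7]
grip_width: 0.651
grip_force: 0.0
```

Run:
```python
from h import *
c=ctrl.camera_info("wrist");im=ctrl.capture("wrist");cv2.imwrite("pics/w3.png",im[:,:,::-1])
go([478.5,-329.8,70],1.365); print(proj(c,[[478.5,-329.8,100]]))
```

```text
yaw0 1.3714851026993564 q6 -2.176593787705423 turn z units 0.008257089208489351 shift units [0.0177 0.0129 0.522 ] tcp [ 480.118  -331.5936  132.6525] tilt [ 0.0024 -0.0024 -1.    ]
[[261.5304 217.8831]]
```

View pics/w3.png

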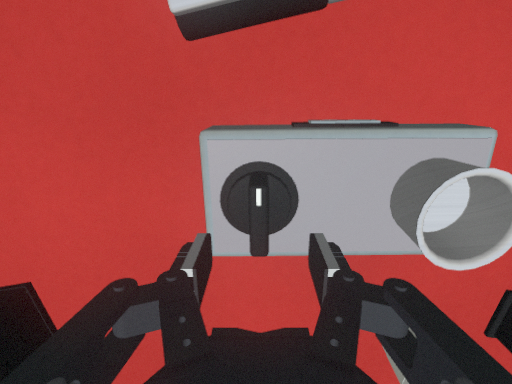

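The switch bar sits centred between the fingers, around (259,214). Descending and closing.

>>> arm_command(increments=[{"dr": [0, 0, 0], "offset": [0.01, 0, 0.2], "hand": 0.3}, {"dr": [0, 0, 0], "offset": [0, 0, 0.2], "hand": 0.3}, {"dr": [0, 0, 0], "offset": [0, 0, 0.12], "hand": 0.3}, {"dr": [0, 0, 0], "offset": [0, 0, 0], "hand": -1}, {"dr": [0, 0, 0], "offset": [0, 0, 0], "hand": -1}, {"dr": [0, 0, 0], "offset": [0, 0, 0], "hand": -1}, {"dr": [0, 0, 0], "offset": [0, 0, 0], "hand": -1}, {"dr": [0, 0, 0], "offset": [0, 0, 0], "hand": -1}], grip_force=30)

```text
time_s: 4.45
eef_pos: [478.5, -332.0, 69.7]
ee_rot: [0.001, 0.1, 0.995, -0.001]
force: [-1.6, -0.4, 6.5]
grip_width: 0.159
grip_force: 31.9
```

>>> arm_command(increments=[{"dr": [0, 0, 0.19], "offset": [0, 0, 0], "hand": -1}, {"dr": [0, 0, 0.19], "offset": [0, 0, 0], "hand": -1}, {"dr": [0, 0, 0.19], "offset": [0, 0, 0], "hand": -1}, {"dr": [0, 0, 0.19], "offset": [0, 0, 0], "hand": -1}, {"dr": [0, 0, 0.19], "offset": [0, 0, 0], "hand": -1}, {"dr": [0, 0, 0.19], "offset": [0, 0, 0], "hand": -1}, {"dr": [0, 0, 0.19], "offset": [0, 0, 0], "hand": -1}, {"dr": [0, 0, 0.19], "offset": [0, 0, 0], "hand": -1}])

```text
time_s: 5.25
eef_pos: [481.2, -329.3, 69.7]
ee_rot: [0.002, 0.644, 0.765, 0.003]
force: [17.8, 13.6, 4.2]
grip_width: 0.159
grip_force: 32.1
```

>>> arm_command(increments=[{"dr": [0, 0, 0], "offset": [0, 0, 0], "hand": -1}, {"dr": [0, 0, 0], "offset": [0, 0, 0], "hand": -1}, {"dr": [0, 0, 0], "offset": [0, 0, 0], "hand": -1}])

```text
time_s: 5.55
eef_pos: [481.2, -329.3, 69.7]
ee_rot: [0.002, 0.642, 0.767, 0.003]
force: [15.6, 12.1, 5.8]
grip_width: 0.16
grip_force: 32.0
```

Run:
```python
from h import *
go([478.5,-331,200]);s=ctrl.sense();print(s['wrist_torque'],s['force'],s['grip_force'],s['grip_width'])
im=ctrl.capture("wrist");cv2.imwrite("pics/w4.png",im[:,:,::-1])
```

```text
yaw0 0.1772814908320799 q6 -0.9843478452749589 turn z units -0.0 shift units [-0.0101 -0.0172 -1.0859] tcp [ 481.2433 -329.3025   69.7154] tilt [ 0.0071  0.0011 -1.    ]
[ 2.0236 -2.5579  0.1589] [15.5985 12.0965  5.8295] 32.02865391969681 0.16030287614948893
```

View pics/w4.png

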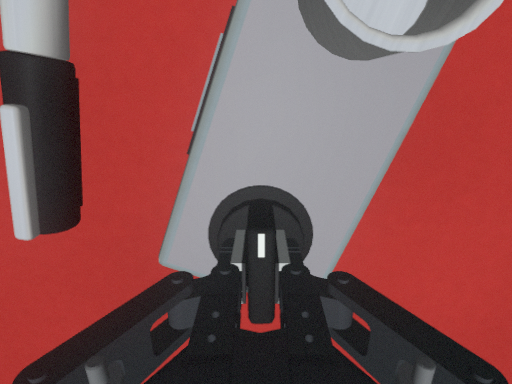

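The bar is held flush in the pads and has turned about 1.19 rad relative to the console, so it is at the stop. Releasing it.

>>> arm_command(increments=[{"dr": [0, 0, 0], "offset": [0, 0, 0], "hand": 1}, {"dr": [0, 0, 0], "offset": [0, 0, 0], "hand": 1}, {"dr": [0, 0, 0], "offset": [0, 0, 0], "hand": 1}, {"dr": [0, 0, 0], "offset": [0, 0, 0], "hand": 1}, {"dr": [0, 0, 0], "offset": [0, 0, -0.3], "hand": 1}, {"dr": [0, 0, 0], "offset": [0, 0, -0.4], "hand": 1}, {"dr": [0, 0, 0], "offset": [0, 0, -0.4], "hand": 1}, {"dr": [0, 0, 0], "offset": [0, 0, -0.4], "hand": 1}])

```text
time_s: 6.4
eef_pos: [477.6, -331.2, 250.2]
ee_rot: [0.0, 0.642, 0.767, -0.0]
force: [0.9, -0.6, 0.2]
grip_width: 0.997
grip_force: 0.0
```

Run:
```python
from h import *
im=ctrl.capture("side");cv2.imwrite("pics/s5.png",cv2.resize(im[200:384,150:400,::-1],None,fx=2,fy=2))
print(ctrl.sense()['time_s'])
go([552.5,252,240],-0.077)
```

```text
6.45
yaw0 0.1765675915657223 q6 -0.9841120287976436 turn z units 0.32285228484473194 shift units [4.9075 0.2321 0.1147] tcp [ 479.263  -332.8469  258.8234] tilt [ 0.0092 -0.0098 -0.9999]
```

View pics/s5.png

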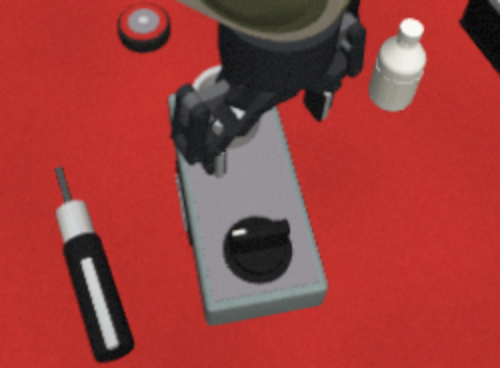

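The switch is back at rest, its bar at about (262,238) along the console's x. Moving to the driver.

>>> arm_command(increments=[{"dr": [0, 0, 0.162], "offset": [0, 0, 0], "hand": 1}, {"dr": [0, 0, 0.161], "offset": [0, 0, 0], "hand": 1}, {"dr": [0, 0, 0], "offset": [0.378, 0.018, 0], "hand": 1}, {"dr": [0, 0, 0], "offset": [0.378, 0.018, 0], "hand": 1}, {"dr": [0, 0, 0], "offset": [0.378, 0.018, 0], "hand": 1}, {"dr": [0, 0, 0], "offset": [0.378, 0.018, 0], "hand": 1}, {"dr": [0, 0, 0], "offset": [0.378, 0.018, 0], "hand": 1}, {"dr": [0, 0, 0], "offset": [0.378, 0.018, 0], "hand": 1}])

```text
time_s: 7.25
eef_pos: [511.7, -59.3, 248.0]
ee_rot: [0.0, 0.734, 0.679, 0.0]
force: [1.3, -0.6, 0.4]
grip_width: 1.001
grip_force: 0.0
```

>>> arm_command(increments=[{"dr": [0, 0, 0], "offset": [0.378, 0.018, 0], "hand": 1}, {"dr": [0, 0, 0], "offset": [0.378, 0.018, 0], "hand": 1}, {"dr": [0, 0, 0], "offset": [0.378, 0.018, 0], "hand": 1}, {"dr": [0, 0, 0], "offset": [0.378, 0.018, 0], "hand": 1}, {"dr": [0, 0, 0], "offset": [0.378, 0.018, 0], "hand": 1}, {"dr": [0, 0, 0], "offset": [0.3, 0.014, 0], "hand": 1}, {"dr": [0, 0, 0], "offset": [0, 0, 0], "hand": 1}, {"dr": [0, 0, 0], "offset": [0, 0, 0], "hand": 1}])

```text
time_s: 8.05
eef_pos: [544.3, 200.4, 247.7]
ee_rot: [0.0, 0.733, 0.68, -0.0]
force: [0.0, -1.1, -0.3]
grip_width: 0.998
grip_force: 0.0
```

Run:
```python
from h import *
c=ctrl.camera_info("wrist");im=ctrl.capture("wrist")
cv2.imwrite("pics/w6.png",im[:,:,::-1])
go([551.5,251.5,118],-0.077)
print(proj(c,[[551.5,251.5,137],[546.1,188.5,137],[555.7,314,137]]))
```

```text
yaw0 -0.07719267566278866 q6 0.22688725570122817 turn z units -0.0002453222731704739 shift units [0.4363 0.0258 1.0816] tcp [544.4313 199.5931 247.8179] tilt [-0.0004 -0.0004 -1.    ]
[[263.2429 132.9009]
 [262.3836 198.2076]
 [262.8572  57.6108]]
```

View pics/w6.png

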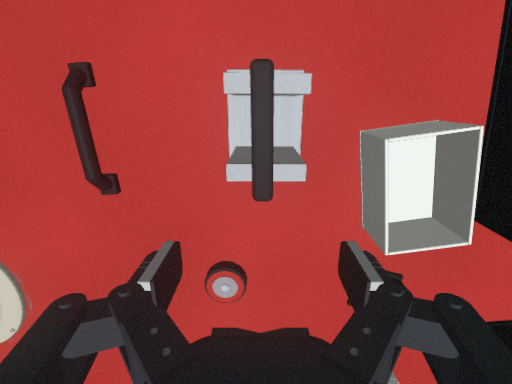

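The bar runs from (262,60) to (262,200), matching the projection, and is clear of the tub. Descending to grasp.

>>> arm_command(increments=[{"dr": [0, 0, 0], "offset": [0.22, 0.012, 0], "hand": 0.4}, {"dr": [0, 0, 0], "offset": [0.216, 0.012, 0], "hand": 0.4}, {"dr": [0, 0, 0], "offset": [0, 0, 0.3], "hand": 0.4}, {"dr": [0, 0, 0], "offset": [0, 0, 0.3], "hand": 0.4}, {"dr": [0, 0, 0], "offset": [0, 0, 0.25], "hand": 0.4}, {"dr": [0, 0, 0], "offset": [0, 0, 0.15], "hand": 0.4}, {"dr": [0, 0, 0], "offset": [0, 0, 0.08], "hand": 0.4}, {"dr": [0, 0, 0], "offset": [0, 0, 0], "hand": 0.4}])

```text
time_s: 8.9
eef_pos: [551.2, 251.1, 117.8]
ee_rot: [-0.0, 0.734, 0.679, -0.001]
force: [-0.2, 0.4, -0.5]
grip_width: 0.705
grip_force: 0.0
```

>>> arm_command(increments=[{"dr": [0, 0, 0], "offset": [0, 0, 0], "hand": -1}, {"dr": [0, 0, 0], "offset": [0, 0, 0], "hand": -1}, {"dr": [0, 0, 0], "offset": [0, 0, 0], "hand": -1}, {"dr": [0, 0, 0], "offset": [0, 0, 0], "hand": -1}, {"dr": [0, 0, 0], "offset": [0, 0, 0], "hand": -1}, {"dr": [0, 0, 0], "offset": [0, 0, 0], "hand": -1}], grip_force=50)

```text
time_s: 9.5
eef_pos: [551.7, 252.2, 119.7]
ee_rot: [0.0, 0.734, 0.679, 0.001]
force: [-2.0, -0.9, 6.5]
grip_width: 0.228
grip_force: 50.1
```

Run:
```python
from h import *
go([509,-185.4,250]);s=ctrl.sense();print(s['force'],s['grip_force'],s['grip_width'])
```

```text
yaw0 -0.0768154027644893 q6 0.3128539904345431 turn z units -0.0 shift units [-3.6632 -0.0733 -1.0876] tcp [551.7216 252.2441 119.6736] tilt [ 0.0017  0.0003 -1.    ]
[-1.994  -0.9114  6.521 ] 50.116562247276306 0.2279605801588188
```

>>> arm_command(increments=[{"dr": [0, 0, 0], "offset": [0, 0, -0.15], "hand": -1}, {"dr": [0, 0, 0], "offset": [0, 0, -0.25], "hand": -1}, {"dr": [0, 0, 0], "offset": [0, 0, -0.25], "hand": -1}, {"dr": [0, 0, 0], "offset": [0, 0, -0.25], "hand": -1}, {"dr": [0, 0, 0], "offset": [0, 0, -0.2], "hand": -1}, {"dr": [0, 0, 0], "offset": [-0.14, 0, 0], "hand": -1}, {"dr": [0, 0, 0], "offset": [-0.25, -0.01, 0], "hand": -1}, {"dr": [0, 0, 0], "offset": [-0.3, -0.01, 0], "hand": -1}])

```text
time_s: 10.3
eef_pos: [541.7, 168.7, 248.9]
ee_rot: [-0.001, 0.733, 0.68, -0.001]
force: [0.9, -0.7, -2.4]
grip_width: 0.224
grip_force: 49.3
```

>>> arm_command(increments=[{"dr": [0, 0, 0], "offset": [-0.35, -0.01, 0], "hand": -1}, {"dr": [0, 0, 0], "offset": [-0.35, -0.01, 0], "hand": -1}, {"dr": [0, 0, 0], "offset": [-0.35, -0.01, 0], "hand": -1}, {"dr": [0, 0, 0], "offset": [-0.35, -0.01, 0], "hand": -1}, {"dr": [0, 0, 0], "offset": [-0.35, -0.01, 0], "hand": -1}, {"dr": [0, 0, 0], "offset": [-0.35, 0, 0], "hand": -1}, {"dr": [0, 0, 0], "offset": [-0.25, 0, 0], "hand": -1}, {"dr": [0, 0, 0], "offset": [-0.2, 0, 0], "hand": -1}])

```text
time_s: 11.1
eef_pos: [511.7, -137.1, 249.0]
ee_rot: [-0.001, 0.734, 0.679, -0.001]
force: [0.3, -0.3, -2.6]
grip_width: 0.221
grip_force: 49.3
```

>>> arm_command(increments=[{"dr": [0, 0, 0], "offset": [-0.07, 0, 0], "hand": -1}, {"dr": [0, 0, 0], "offset": [0, 0, 0], "hand": -1}, {"dr": [0, 0, 0], "offset": [0, 0, 0], "hand": -1}, {"dr": [0, 0, 0], "offset": [0, 0, 0], "hand": -1}])

```text
time_s: 11.5
eef_pos: [512.4, -142.2, 250.3]
ee_rot: [-0.0, 0.733, 0.68, 0.0]
force: [0.1, 0.5, -3.2]
grip_width: 0.226
grip_force: 49.3
```

Run:
```python
from h import *
go([508.8,-185.4,157]);s=ctrl.sense();print(s['force'],s['grip_force'],s['grip_width'])
im=np.vstack([ctrl.capture("side")[90:384],ctrl.capture("scene")[60:330]]);cv2.imwrite("pics/s7.png",im[:,:,::-1])
p=s['eef_pos'];tip=p+[0,0,19-102]
for n in("side","scene"): print(proj(ctrl.camera_info(n),[tip,p+[0,0,19]]))
```

```text
yaw0 -0.07559317100842457 q6 -0.415634903546219 turn z units -0.0 shift units [-0.3618 -0.0028  0.7776] tcp [ 512.4334 -142.1637  250.3284] tilt [-0.0002  0.0003 -1.    ]
[ 0.1481  0.4991 -3.1918] 49.34430241584778 0.22591188132850973
[[256.8825 212.3364]
 [257.2625 177.3984]]
[[210.7169 157.828 ]
 [208.7987 130.2986]]
```

View pics/s7.png

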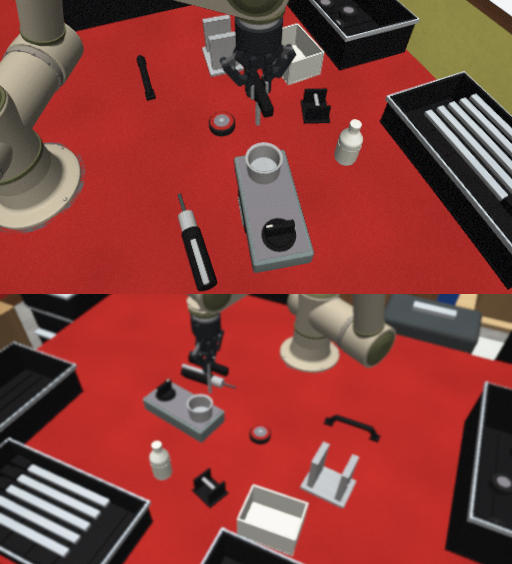

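The driver hangs upright in the gripper, with its tip at side (258,215) as predicted. Moving over the pot and dipping to 28 mm below the rim.

>>> arm_command(increments=[{"dr": [0, 0, 0], "offset": [-0.18, 0, 0], "hand": -1}, {"dr": [0, 0, 0], "offset": [-0.182, -0.003, 0], "hand": -1}, {"dr": [0, 0, 0], "offset": [0, 0, 0.1], "hand": -1}, {"dr": [0, 0, 0], "offset": [0, 0, 0.2], "hand": -1}, {"dr": [0, 0, 0], "offset": [0, 0, 0.18], "hand": -1}, {"dr": [0, 0, 0], "offset": [0, 0, 0.15], "hand": -1}, {"dr": [0, 0, 0], "offset": [0, 0, 0.1], "hand": -1}, {"dr": [0, 0, 0], "offset": [0, 0, 0.05], "hand": -1}])

```text
time_s: 12.4
eef_pos: [508.5, -185.7, 155.8]
ee_rot: [-0.001, 0.734, 0.68, -0.0]
force: [-0.3, -0.8, -3.0]
grip_width: 0.227
grip_force: 49.4
```

>>> arm_command(increments=[{"dr": [0, 0, 0], "offset": [0, 0, 0], "hand": -1}, {"dr": [0, 0, 0], "offset": [0, 0, 0], "hand": -1}, {"dr": [0, 0, 0], "offset": [0, 0, 0], "hand": -1}, {"dr": [0, 0, 0], "offset": [0, 0, 0], "hand": -1}, {"dr": [0, 0, 0], "offset": [0, 0, 0], "hand": -1}, {"dr": [0, 0, 0], "offset": [0, 0, 0], "hand": -1}, {"dr": [0, 0, 0], "offset": [0, 0, 0], "hand": -1}, {"dr": [0, 0, 0], "offset": [0, 0, 0], "hand": -1}])

```text
time_s: 13.2
eef_pos: [508.7, -186.5, 156.9]
ee_rot: [-0.0, 0.734, 0.679, 0.0]
force: [-1.4, 0.2, -2.2]
grip_width: 0.227
grip_force: 49.4
```

Run:
```python
from h import *
go([508.8,-185.4,250]);go([552,252.2,250])
for n in ("side","scene"):
    im=ctrl.capture(n);cv2.imwrite(f"pics/{n}8.png",im[:,:,::-1])
a=cv2.imread("pics/side8.png")[180:300,200:330];b=cv2.imread("pics/scene8.png")[110:230,140:270]
cv2.imwrite("pics/c8.png",cv2.resize(np.hstack([a,b]),None,fx=3,fy=3))
```

```text
yaw0 -0.07689910193443776 q6 -0.49081129971850534 turn z units -0.0 shift units [ 0.0092 -0.0003 -0.7757] tcp [ 508.7485 -186.498   156.9113] tilt [ 0.  0. -1.]
yaw0 -0.07689910193443776 q6 -0.49081129971850534 turn z units -0.0 shift units [ 3.6727  0.0785 -0.7757] tcp [ 508.7485 -186.498   156.9113] tilt [ 0.  0. -1.]
```

View pics/c8.png

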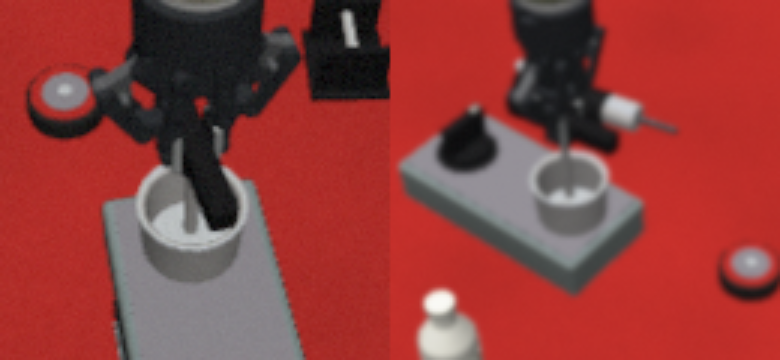

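The tip is well inside the pot in both views (crop (190,230) and (568,190)), with no contact force. Returning to the rack.

>>> arm_command(increments=[{"dr": [0, 0, 0], "offset": [0, 0, -0.1], "hand": -1}, {"dr": [0, 0, 0], "offset": [0, 0, -0.2], "hand": -1}, {"dr": [0, 0, 0], "offset": [0, 0, -0.25], "hand": -1}, {"dr": [0, 0, 0], "offset": [0, 0, -0.23], "hand": -1}, {"dr": [0, 0, 0], "offset": [0.15, 0, 0], "hand": -1}, {"dr": [0, 0, 0], "offset": [0.25, 0.01, 0], "hand": -1}, {"dr": [0, 0, 0], "offset": [0.35, 0.01, 0], "hand": -1}, {"dr": [0, 0, 0], "offset": [0.35, 0.01, 0], "hand": -1}])

```text
time_s: 14.1
eef_pos: [522.5, -54.0, 251.5]
ee_rot: [0.0, 0.734, 0.679, 0.0]
force: [0.3, 0.0, -2.4]
grip_width: 0.225
grip_force: 49.4
```

>>> arm_command(increments=[{"dr": [0, 0, 0], "offset": [0.35, 0.01, 0], "hand": -1}, {"dr": [0, 0, 0], "offset": [0.35, 0.01, 0], "hand": -1}, {"dr": [0, 0, 0], "offset": [0.35, 0.01, 0], "hand": -1}, {"dr": [0, 0, 0], "offset": [0.35, 0.01, 0], "hand": -1}, {"dr": [0, 0, 0], "offset": [0.35, 0.01, 0], "hand": -1}, {"dr": [0, 0, 0], "offset": [0.35, 0, 0], "hand": -1}, {"dr": [0, 0, 0], "offset": [0.25, 0, 0], "hand": -1}, {"dr": [0, 0, 0], "offset": [0.15, 0, 0], "hand": -1}])

```text
time_s: 14.9
eef_pos: [551.2, 245.7, 251.2]
ee_rot: [0.0, 0.733, 0.68, 0.0]
force: [0.2, -0.1, -2.2]
grip_width: 0.223
grip_force: 49.4
```

>>> arm_command(increments=[{"dr": [0, 0, 0], "offset": [0.07, 0, 0], "hand": -1}, {"dr": [0, 0, 0], "offset": [0, 0, 0], "hand": -1}, {"dr": [0, 0, 0], "offset": [0, 0, 0], "hand": -1}, {"dr": [0, 0, 0], "offset": [0, 0, 0], "hand": -1}])

```text
time_s: 15.3
eef_pos: [552.4, 250.6, 250.7]
ee_rot: [0.0, 0.734, 0.679, -0.0]
force: [-0.8, -0.0, -2.7]
grip_width: 0.223
grip_force: 49.4
```

Run:
```python
from h import *
go([552.2,252.4,121],-0.08)
```

```text
yaw0 -0.0783904783693882 q6 0.3115424934760427 turn z units 0.0020493065882015494 shift units [ 0.0149 -0.0026  1.0808] tcp [552.3602 250.6201 250.6928] tilt [ 0.0001 -0.0002 -1.    ]
```

>>> arm_command(increments=[{"dr": [0, 0, 0], "offset": [0.015, 0, 0.15], "hand": -1}, {"dr": [0, 0, 0], "offset": [0, 0, 0.25], "hand": -1}, {"dr": [0, 0, 0], "offset": [0, 0, 0.25], "hand": -1}, {"dr": [0, 0, 0], "offset": [0, 0, 0.2], "hand": -1}, {"dr": [0, 0, 0], "offset": [0, 0, 0.13], "hand": -1}, {"dr": [0, 0, 0], "offset": [0, 0, 0.07], "hand": -1}, {"dr": [0, 0, 0], "offset": [0, 0, 0.03], "hand": -1}, {"dr": [0, 0, 0], "offset": [0, 0, 0], "hand": -1}])

```text
time_s: 16.1
eef_pos: [552.5, 253.4, 121.3]
ee_rot: [0.0, 0.734, 0.679, 0.0]
force: [1.3, 0.1, -2.8]
grip_width: 0.228
grip_force: 49.3
```

>>> arm_command(increments=[{"dr": [0, 0, 0], "offset": [0, 0, 0], "hand": -1}, {"dr": [0, 0, 0], "offset": [0, 0, 0], "hand": -1}])

```text
time_s: 16.3
eef_pos: [552.6, 253.7, 121.8]
ee_rot: [0.0, 0.734, 0.679, 0.001]
force: [1.2, -0.2, -2.7]
grip_width: 0.225
grip_force: 49.3
```

Still carrying the weight, about 2 mm up. I'll lower slightly, open and rise.

>>> arm_command(increments=[{"dr": [0, 0, 0], "offset": [0, 0, 0.012], "hand": -1}, {"dr": [0, 0, 0], "offset": [0, 0, 0], "hand": -1}, {"dr": [0, 0, 0], "offset": [0, 0, 0], "hand": 0.4}, {"dr": [0, 0, 0], "offset": [0, 0, 0], "hand": 0.4}, {"dr": [0, 0, 0], "offset": [0, 0, 0], "hand": 0.4}, {"dr": [0, 0, 0], "offset": [0, 0, 0], "hand": 0.4}, {"dr": [0, 0, 0], "offset": [0, 0, -0.15], "hand": 0.4}, {"dr": [0, 0, 0], "offset": [0, 0, -0.3], "hand": 0.4}])

```text
time_s: 17.1
eef_pos: [551.1, 253.3, 171.7]
ee_rot: [-0.001, 0.734, 0.679, -0.002]
force: [1.9, -0.7, 0.1]
grip_width: 0.699
grip_force: 0.0
```

>>> arm_command(increments=[{"dr": [0, 0, 0], "offset": [0, 0, -0.4], "hand": 0.4}, {"dr": [0, 0, 0], "offset": [-0.2, 0, -0.3], "hand": 0.4}, {"dr": [0, 0, 0], "offset": [-0.3, 0, 0], "hand": 0.4}, {"dr": [0, 0, 0], "offset": [0, 0, 0], "hand": 0.4}, {"dr": [0, 0, 0], "offset": [0, 0, 0], "hand": 0.4}, {"dr": [0, 0, 0], "offset": [0, 0, 0], "hand": 0.4}])

```text
time_s: 17.7
eef_pos: [547.6, 194.4, 257.1]
ee_rot: [-0.0, 0.734, 0.68, -0.0]
force: [-0.2, -0.8, 0.1]
grip_width: 0.701
grip_force: 0.0
```

Run:
```python
from h import *
im=ctrl.capture("wrist");c=ctrl.camera_info("wrist")
cv2.imwrite("pics/w9.png",im[:,:,::-1]);print(tool()[0],proj(c,[[552.5,253.5,137],[554,253,125]]))
roi=np.zeros(im.shape[:2],np.uint8);roi[20:240,200:330]=1
bar=cv2.morphologyEx(((im.max(2)<80)&(roi>0)).astype(np.uint8),cv2.MORPH_OPEN,np.ones((7,7)))
ct=max(cv2.findContours(bar,0,2)[0],key=cv2.contourArea);r=cv2.minAreaRect(ct);b=cv2.boxPoints(r)
P=np.array([plane(c,p,137) for p in b]);print(r,P.mean(0),[np.linalg.norm(P[i]-P[i-1]) for i in(1,2)],P)
```

```text
[547.5418 194.5677 256.9832] [[260.2279 123.6072]
 [261.7913 123.0127]]
((260.4999694824219, 120.99998474121094), (137.99996948242188, 20.999996185302734), 90.0) [552.5856 251.2484 137.    ] [np.float64(18.244528865568935), np.float64(126.21701289886806)] [[548.2417 314.8685 137.    ]
 [566.4334 313.4807 137.    ]
 [558.391  187.5202 137.    ]
 [537.2762 189.1241 137.    ]]
```

View pics/w9.png

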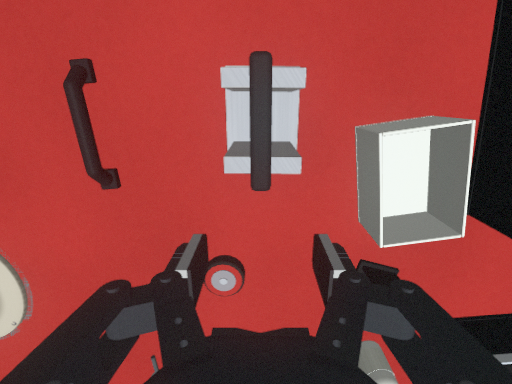

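The bar lies across both walls, from (260,53) to (260,190), centred at (552.6,251.2) and square. The gripper is clear, so I'm handing in.

```bash
python3 -c "
from rig import ctrl
print(ctrl.finish_job())"
```

```text
the job is handed in; nothing more can be done
None
```

I handed the job in at about 18 s: the switch was twisted to its stop and sprang back, the driver's tip was dipped in the pot, and the driver hangs released across both rack walls; no verdict was returned.

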